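# Clamp a fresh label-tape roll in the counter's ratchet clamp

### The arm

A 7-joint arm with a two-finger parallel gripper is mounted at the origin on the work surface. World frame = base frame: x ahead of the robot, y to its left, z up, the work surface at z = 0. Lengths are in m, angles in rad, forces in N, time in s.
With the tool pointing down it reaches from about 0.35 to 0.9 m from the base axis. Payload 8.1 kg.
Tool frame: the origin (TCP) lies at the very end of the fingers, on their centre line; the grasp point (between the pads) lies arm.hold_point_z behind it (arm.hold_point_z is the distance from the TCP to the grasp point, in m); z points along the fingers, y is the line along which they close (so a half turn about z gives the same grasp; the last joint's range is limited). The gripper opens to 92 mm and grips with 3 to 60 N. Pads are 19 mm wide; open, the fingers measure 130 mm over their backs; the gripper's body (75 mm by 190 mm) begins 47 mm behind the grasp point.
Start: joints at [-1.203, 0.434, 0.025, 1.573, -0.012, 1.134, -0.075], TCP at [0.284, 0.557, 0.227] pointing down, gripper open.
Joint ranges: [-2.62, 2.62], [-0.44, 2.09], [-1.27, 1.32], [0.08, 2.57], [-1.32, 4.46], [0.12, 2], [-2.74, 2.74]. Speed limits (rad/s): [2.22, 2.22, 3.01, 3.01, 3.14, 3.14, 3.14].

### API

Orientations are given as a rotation vector (axis times angle).
In Python, from cell import arm, vision, job, cut_out gives the robot as it stands. The module is installed in compiled form; this text tells all that it offers.
- The arm moves only by the tool play_rows, never from a script. Its argument "increments" is text: rows parted by semicolons, each of 5 numbers parted by spaces: the shift along the tool's x, y, z in cm, then the turn about the tool's z in degrees, then the opening, from -1 (shut) to 1 (fully open), so that 0 is half open. A call has 1 to 5 rows; each row shifts and turns the commanded pose from where the row before left it, along the tool's axes as they then stand; what a row does not reach is not made up. A row lasts 1/12 s, in which the tool goes at most 41.7 mm and 7.16 degrees, less where a joint would pass 70% of its speed; a pose out of reach is approached as far as the arm can. A call is refused whole if a number of a shift passes 4.17 or a number of a turn 7.16, either way. A call with a gripper value outside its range is refused whole. The fingers move at their own pace and stop on an object; "grip_force" is the grip in N (left out, the last holds). Time passes only in rows, so rows that do not move let the fingers close. It gives the time, the measured TCP pose, the force, the opening and the grip force at its end, in the units of the state.
- arm.observe(): the state, without advancing time (a new reading comes with each control period).
- vision.get_image(name): name is "side" or "top"; returns a dict with "frame" (420x560x3 uint8, red, green, blue), "z_map" (420x560 float32, m along the optical axis (not along the pixel's ray), 0 where there is no reading), "mtx" (3x3 intrinsics, pixels), "distortion" ([k1, k2, p1, p2, k3] as OpenCV has them; the pictures are not rectified), "cam_to_world" (4x4, takes a point from camera to world coordinates). Camera axes: x right, y up, looking along -z (the intrinsics and any distortion apply to the point x, -y, -z); pixel columns grow to the right and rows downward; lengths in m; the calibration is good to about 2 mm. A picture is of the moment at which its call begins.
- job.sign_off(): hands the job in; it is judged then, once.
Trained networks look in a picture, given as the dict that the camera call returned (one of the last four; its "shot" number tells which), for a name from the list of things; names that differ only in an ending like _2 or _b are one class to them, and where a whole thing is asked for, a point or a joint stands for the part that bears it (a point fixed in the world has none). Each returns a list of dicts, best first, with "confidence" (0 to 1); they miss things now and then, are a little off and sometimes report something else, mostly with a low value. They report only what shows in the picture. A call takes as long as a camera call. They do not tell look-alikes from the thing itself.
- cut_out(query, picture): "mask" (420x560 bool, what is visible of it) and "point" ([row, column] in pixels, amid what is visible of it).
The state is a dict: "clock": time; "joints": joint angles; "dq": joint speeds; "joint_efforts": joint torques, N m; "position": TCP position; "ee_rot": TCP orientation; "force": force on the tool from outside, world axes, zero at the start; "ft_torque": the same for the moment, N m; "width": opening from 0.0 (shut) to 1.0 (fully open); "gripper_force": force on a finger pad.
Only numpy, scipy, OpenCV 4.12 (cv2) and the standard library are available. Lean on these libraries where they do the work, as an engineer would, in place of code of your own. Each camera call takes 0.05 s, during which the arm holds its last target. There are 200 camera calls.

### The job

Take the blue roll of label tape off its upright spindle and lay it flat on the red clamp's plate, against the rubber V-shaped stop, and let go of it. Then pump the clamp's yellow trigger, squeezing it towards the red post and letting it spring back, until the sliding jaw's sprung face meets the roll and is pushed about halfway in, without crushing the roll. Finish while holding the trigger squeezed, so that the jaw keeps gripping; move the jaw only with the trigger and leave everything else on the counter alone.

Things in the scene. Friction and masses are not known exactly. Their poses are not given: they have to be found in the camera images.
- blue_roll: roll of blue tape on a cardboard core: a ring 56 mm across, bore 26 mm, 36 mm tall, 90 g (mass varies by a third or so), axis upright (z). Origin at the centre of its underside. It starts on one of the rack's two spindles
- green_roll: green roll of the same size on the other spindle; not to be disturbed. Origin at the centre of its underside
- rack: fixed steel plate 85 mm (x) by 190 mm (y), 12 mm thick, with two upright spindles at y = -50 and +50 mm, 16 mm thick, tips 68 mm above the counter. The rolls lie on the plate, bottoms 12 mm above the counter, tops at 48 mm. Origin under its centre
- clamp: fixed ratchet clamp on a steel plate 12 mm thick, x from -50 to 50 mm, y from -252 to 57 mm. Origin on the counter below the roll's seat, z up; the jaw pushes to +y. From +y to -y: black rubber V stop on a red block (48 mm high; a roll touching both faces is centred on the origin), free seat, red sliding jaw with toothed bar (86 mm high), red post, yellow trigger
- seat (a point): point on the top of the clamp's plate (12 mm above the counter) where the middle of the roll's underside belongs; axes as clamp. It may be laid a few mm short of the stop (within 15 mm of this point, flat on the plate): the jaw will push the roll the last bit home against the stop
- post_front (a point): middle of the front (+y) face of the fixed red post, 120 mm above the counter; axes as clamp. The post is 30 mm wide (x), 12 mm thick (y), its top 140 mm above the counter; the trigger stands behind it (to -y) and is squeezed towards it (+y)
- paddle (a point): middle of the trigger's yellow finger plate, 34 mm wide (clamp's x), 40 mm tall, 10 mm thick (y), 120 mm above the counter. At rest its back is 51 mm behind the front of the post, fully squeezed 30 mm: pinch both from above, closing along the clamp's y, or push the plate from behind. Nothing else stands higher than 90 mm there
- trigger: the whole trigger, of which the yellow plate is the upper part; origin on its pivot, 20 mm above the counter, 0.1 m below the plate's middle. At rest it leans 0.1 rad away from the post, fully squeezed 0.11 rad towards it; the plate's middle then has moved 21 mm. A spring returns it (3 N at the plate at rest, 5 N squeezed)
- jaw (a joint): jaw advance, m, 0 to 0.064, to +y; at 0 its face is 50 mm short of a seated roll, at the start 30 to 50 mm. A full squeeze drives it up to 17 mm, less some free play; letting out, a pawl slips over teeth 6.5 mm apart, so a full pump gains about 13 mm. It drags with 3.5 N and stays where left, but has no lock: pressed on a roll it backs off to a weak grip once the trigger is let out
- plunger (a joint): how far the jaw's sprung face is pushed in, m: 0 free, 0.012 fully in (the yellow plunger between black face and red jaw then has disappeared). It presses with 2 N plus 1 N per mm; right is about 0.006 (8 N). Beyond fully in, the force rises steeply and the roll is crushed
- shoe: the jaw's sprung black rubber face, 38 mm wide, 32 mm tall, 6 mm thick, origin at its middle, 30 mm above the counter
- matcha_bottle: green squeeze bottle, 64 mm across, 182 mm tall; leave alone. Origin under its middle
- berry_bottle: red squeeze bottle, same size; leave alone
- caramel_bottle: amber squeeze bottle, same size; leave alone
- topping_tub: clear tub with blue lid, 90 mm across, 75 mm tall; leave alone
- sprinkle_jar: amber jar with white lid, 64 mm across, 90 mm tall; leave alone
- scoop: steel spoon with a wooden handle lying on the counter; leave alone
Not all that is in view belongs to the job. Leave any pink or white look-alike of the blue_roll alone.

How it is judged:
By the outcome, as a careful person would: the job done as asked, in the order asked, and still so for the second after the job is handed in, while the arm keeps its last pose, push and grip.
It also fails if it takes over 72 s, if anything falls off the work surface, if the arm or the gripper's body presses on something with over 40 N, if the wrist force passes 120 N, or if a joint passes its speed limit or range.

## Working session

There is one attempt and no reset: what is moved stays moved. The work goes in short steps, Python scripts to look and compute and a tool call to move; the robot and the scene stay as the last step left them, time stands still between calls to the robot, and variables do not carry over. Pictures are saved under pics/ and viewed, at most 10 in all, crops included, and the job is handed in when it is done.

Besides the shell and the picture viewer there is one more tool, called after "Request:" as a command line: name --argument value ..., lists and objects as JSON in quotes. play_rows: Moves the arm, as the interface text tells. Its arguments: {"type":"object","properties":{"increments":{"type":"string"},"grip_force":{"type":"number"}},"required":["increments"]}

```bash
mkdir -p pics; cat > h.py <<'E'
import numpy as np, cv2
from scipy.spatial.transform import Rotation as R
from cell import arm, vision, job, cut_out
def world(p, rc):
    rc=np.atleast_2d(np.array(rc,float)); 
    z=np.array([p["z_map"][int(r),int(c)] for r,c in rc])
    u=cv2.undistortPoints(rc[:,::-1].reshape(-1,1,2).copy(),np.array(p["mtx"],float),np.array(p["distortion"],float)).reshape(-1,2)
    P=np.c_[u[:,0]*z,-u[:,1]*z,-z,np.ones(len(z))]
    return (P@np.array(p["cam_to_world"]).T)[:,:3][z>0]
def cloud(p,m): return world(p,np.argwhere(m))
def save(p,n,box=None,s=1):
    im=p["frame"][:,:,::-1]
    if box: im=im[box[0]:box[1],box[2]:box[3]]
    cv2.imwrite("pics/"+n,cv2.resize(im,None,fx=s,fy=s,interpolation=cv2.INTER_CUBIC))
E
python3 - <<'E'
from h import *
print(arm.hold_point_z, arm.observe())
for n in("top","side"):
    p=vision.get_image(n); save(p,n+"0.png",s=1.4)
    print(n,np.round(p["cam_to_world"],3).tolist())
    for q in("blue_roll","green_roll","rack","clamp","paddle","shoe","jaw"):
        for d in cut_out(q,p)[:4]:
            c=cloud(p,d["mask"])
            print(q,round(d["confidence"],2),np.round(d["point"]),d["mask"].sum(),np.round(np.percentile(c,[2,50,98],axis=0),3).tolist() if len(c) else None)
E
```

```text
0.0188 {'clock': 0.0, 'joints': array([-1.20262323,  0.43519533,  0.02495654,  1.57406714, -0.01160289,
        1.13402327, -0.07511262]), 'dq': array([-2.11161760e-04,  1.43079920e-04,  7.33883083e-04, -9.00048165e-04,
       -3.64536407e-05,  6.93474659e-04, -6.82027205e-04]), 'joint_efforts': array([ 3.50862337e-06, -6.67861247e+01,  9.84785557e-01, -3.14442444e+01,
       -6.05003536e-02,  4.31130175e-02,  2.07894050e-04]), 'position': array([0.28329663, 0.55654013, 0.22597356]), 'ee_rot': array([-7.32728768e-01, -3.05470858e+00,  2.40401319e-03]), 'force': array([ 0.54381734,  0.85330876, -0.4803266 ]), 'ft_torque': array([-0.02055765, -0.02389618, -0.02162968]), 'gripper_force': 0.0, 'width': 0.9975902541266803}
top [[0.022, 0.999, -0.044, 0.516], [-1.0, 0.022, 0.008, -0.05], [0.009, 0.044, 0.999, 1.197], [0.0, 0.0, 0.0, 1.0]]
blue_roll 0.9 [237. 177.] 396 [[0.462, 0.201, 0.01], [0.489, 0.224, 0.046], [0.515, 0.254, 0.055]]
blue_roll 0.83 [254. 214.] 329 [[0.425, 0.089, 0.001], [0.452, 0.116, 0.035], [0.477, 0.14, 0.039]]
blue_roll 0.74 [282. 172.] 345 [[0.35, 0.204, 0.003], [0
[... 1143 characters left out ...]
.242, 0.05]]
blue_roll 0.56 [198. 229.] 296 [[0.427, 0.087, -0.0], [0.453, 0.101, 0.029], [0.478, 0.142, 0.038]]
green_roll 0.72 [160. 248.] 151 [[0.479, 0.298, 0.018], [0.507, 0.309, 0.042], [0.525, 0.343, 0.049]]
rack 0.88 [173. 247.] 476 [[0.447, 0.181, -0.0], [0.49, 0.228, 0.012], [0.539, 0.363, 0.062]]
rack 0.75 [340. 293.] 2260 [[0.561, -0.486, 0.008], [0.588, -0.476, 0.112], [0.618, -0.436, 0.165]]
clamp 0.95 [251. 264.] 3140 [[0.489, -0.259, 0.007], [0.535, -0.174, 0.012], [0.583, 0.038, 0.138]]
paddle 0.69 [236. 256.] 319 [[0.518, -0.2, 0.011], [0.535, -0.195, 0.112], [0.557, -0.065, 0.14]]
shoe 0.6 [171. 319.] 521 [[0.712, 0.198, 0.005], [0.738, 0.208, 0.058], [0.768, 0.25, 0.091]]
```

View pics/top0.png

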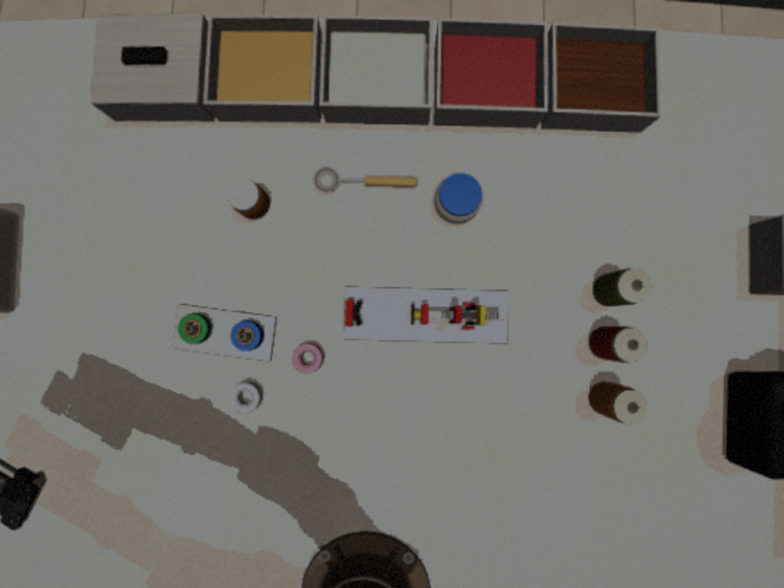

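```bash
python3 - <<'E'
from h import *
p=vision.get_image("top"); a=p["frame"]
save(p,"crop0.png",(190,310,110,390),2.8)
# colour-based masks
hsv=cv2.cvtColor(a,cv2.COLOR_RGB2HSV)
for q in("blue_roll","green_roll"):
  for d in cut_out(q,p)[:3]:
    m=d["mask"]; c=cloud(p,m); t=c[(c[:,2]>c[:,2].max()-.04)]
    print(q,np.round(d["point"]),np.median(a[m],0))
    cc=c[(c[:,2]>.03)&(c[:,2]<.052)]
    (x,y),r=cv2.minEnclosingCircle(cc[:,:2].astype(np.float32)); print(" ring c",x,y,r,np.median(cc[:,2]))
    print(" tip",c[c[:,2]>.054].mean(0) if (c[:,2]>.054).any() else None)
d=cut_out("clamp",p)[0]; c=cloud(p,d["mask"])
pl=c[abs(c[:,2]-.012)<.005]; r=cv2.minAreaRect(pl[:,:2].astype(np.float32)); print("plate",r,cv2.boxPoints(r).tolist())
for nm,lo,hi in(("post/trig",.125,.15),("jaw",.075,.092),("vblock",.04,.055)):
    t=c[(c[:,2]>lo)&(c[:,2]<hi)]; print(nm,len(t),np.round(np.percentile(t,[0,2,50,98,100],axis=0),4).tolist())
d=cut_out("rack",p)[0]; c=cloud(p,d["mask"]); pl=c[abs(c[:,2]-.012)<.006]; r=cv2.minAreaRect(pl[:,:2].astype(np.float32)); print("rack",r)
# high points (spindle tips) near rack
ys,xs=np.mgrid[200:280,110:200]; c=world(p,np.c_[ys.ravel(),xs.ravel()]); t=c[(c[:,2]>.06)&(c[:,2]<.09)]; print("tips",np.round(t,3).tolist())
E
```

```text
blue_roll [252. 214.] [124.  95. 107.]
 ring c 0.45025765895843506 0.11540175974369049 0.028363889083266258 0.0348791304469227
 tip None
blue_roll [238. 172.] [ 42.  70. 119.]
 ring c 0.4877181649208069 0.22895286977291107 0.028878793120384216 0.046616560795247564
 tip [0.48829192 0.23748957 0.06064182]
blue_roll [286. 172.] [121.  123.5 127. ]
 ring c 0.37457138299942017 0.23058223724365234 0.02752268686890602 0.03503291914999418
 tip None
green_roll [231. 137.] [45. 91. 49.]
 ring c 0.4993709325790405 0.32698044180870056 0.02852119319140911 0.04673085596312698
 tip [0.49820899 0.32828709 0.06435658]
plate ((0.5351243019104004, -0.1025603711605072), (0.31088414788246155, 0.10005131363868713), 89.76573944091797) [[0.48446354269981384, -0.25779661536216736], [0.5845139622688293, -0.25820568203926086], [0.5857850313186646, 0.052675873041152954], [0.48573464155197144, 0.05308493971824646]]
post/trig 145 [[0.5198, -0.1972, 0.127], [0.5199, -0.1968, 0.1286], [0.5354, -0.1567, 0.1381], [0.5505, -0.1449, 0.1415], [0.5508, -0.1446, 0.1435]]
jaw 249 [[0.5178, -0.2377, 0.0751], [0.5202, -0.234
[... 684 characters left out ...]
 [0.496, 0.322, 0.065], [0.493, 0.333, 0.062], [0.493, 0.33, 0.065], [0.493, 0.327, 0.064], [0.493, 0.325, 0.064], [0.493, 0.323, 0.063], [0.495, 0.23, 0.062], [0.49, 0.33, 0.063], [0.49, 0.328, 0.063], [0.493, 0.236, 0.061], [0.493, 0.232, 0.063], [0.493, 0.229, 0.066], [0.493, 0.227, 0.063], [0.49, 0.235, 0.063], [0.49, 0.227, 0.065], [0.49, 0.225, 0.062], [0.49, 0.223, 0.061], [0.487, 0.238, 0.061], [0.488, 0.226, 0.068], [0.488, 0.225, 0.062], [0.488, 0.223, 0.061], [0.485, 0.237, 0.063], [0.485, 0.233, 0.069], [0.485, 0.225, 0.07], [0.485, 0.224, 0.063], [0.483, 0.235, 0.063], [0.483, 0.231, 0.07], [0.483, 0.229, 0.065], [0.483, 0.226, 0.066], [0.483, 0.225, 0.061], [0.48, 0.23, 0.062]]
```

View pics/crop0.png

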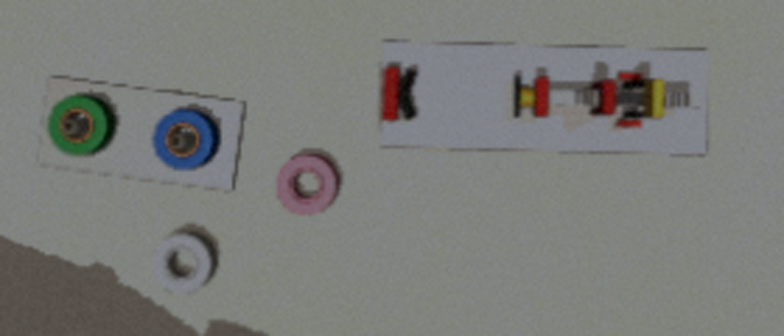

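```bash
cat >> h.py <<'E'
def to(x,y,z,ax=None):
    "print needed tool shift (cm) and turn so that tool y lies along world ax"
    s=arm.observe(); M=R.from_rotvec(s["ee_rot"]).as_matrix()
    d=M.T@(np.array([x,y,z])-s["position"])*100
    out="shift cm "+str(np.round(d,2))
    if ax is not None:
        ax=np.array(ax,float)/np.linalg.norm(ax); v=M.T@ax; a=-np.degrees(np.arctan2(v[0],v[1])); a=(a+90)%180-90
        out+=" turn deg %.1f (q7 %.2f)"%(a,s["joints"][6])
    print(out,"axes x",np.round(M[:,0],3),"y",np.round(M[:,1],3),"z",np.round(M[:,2],3),"F",np.round(s["force"],1),"t",round(s["clock"],2))
E
python3 - <<'E'
from h import *
to(.4878,.229,.15,[1,0,0])
E
```

```text
shift cm [-33.08 -19.96   7.68] turn deg 63.0 (q7 -0.08) axes x [-0.891  0.454 -0.   ] y [0.454 0.891 0.   ] z [ 0.  0. -1.] F [ 0.8  0.3 -0.3] t 1.05
```

Request:
play_rows --increments "-3.3 -2 0 0 1;-3.3 -2 0 0 1;-3.3 -2 0 0 1;-3.3 -2 0 0 1;-3.3 -2 0 0 1" --grip_force 20

```text
clock: 1.47
position: [0.3859, 0.3914, 0.2269]
ee_rot: [0.732, 3.055, 0.001]
force: [0.9, -0.5, 0.0]
width: 1.002
gripper_force: 0.0
```

Request:
play_rows --increments "-3.3 -2 0 0 1;-3.3 -2 0 0 1;-3.3 -2 0 0 1;-3.3 -2 0 0 1;-3.3 -2 0 0 1"

```text
clock: 1.88
position: [0.4877, 0.2274, 0.2271]
ee_rot: [0.733, 3.055, 0.001]
force: [1.1, 0.4, -0.2]
width: 0.996
gripper_force: 0.0
```

Request:
play_rows --increments "0 0 1 7 1;0 0 1 7 1;0 0 1 7 1;0 0 1 7 1;0 0 1 7 1"

```text
clock: 2.3
position: [0.487, 0.2289, 0.1764]
ee_rot: [1.626, 2.688, 0.001]
force: [-0.5, 0.4, -0.4]
width: 0.999
gripper_force: 0.0
```

Request:
play_rows --increments "0 0 1 7 1;0 0 1 7 1;0 0 0 7 1;0 0 0 7 1;0 0 0 0 1"

```text
clock: 2.72
position: [0.4868, 0.2292, 0.1566]
ee_rot: [2.227, 2.216, -0.0]
force: [0.3, -0.3, -0.1]
width: 0.998
gripper_force: 0.0
```

```bash
python3 - <<'E'
from h import *
to(.4878,.229,.020,[1,0,0])
p=vision.get_image("side"); save(p,"s1.png",(110,260,150,350),3.8)
for d in cut_out("blue_roll",p)[:3]:
    m=d["mask"]; c=cloud(p,m); print(np.round(d["point"]),np.median(p["frame"][m],0),np.round(np.percentile(c,[2,50,98],axis=0),3).tolist())
E
```

```text
shift cm [-0.02  0.1  13.66] turn deg -0.3 (q7 -0.37) axes x [ 0.005  1.    -0.   ] y [ 1.    -0.005 -0.   ] z [-0. -0. -1.] F [ 0.3 -0.3 -0.1] t 2.72
[174. 245.] [16. 36. 68.] [[0.464, 0.2, 0.015], [0.491, 0.209, 0.04], [0.514, 0.245, 0.049]]
[197. 232.] [99. 55. 65.] [[0.428, 0.088, 0.003], [0.452, 0.099, 0.029], [0.477, 0.138, 0.038]]
[177. 211.] [100.   96.5  89.5] [[0.355, 0.2, 0.005], [0.379, 0.212, 0.028], [0.404, 0.246, 0.038]]
```

Request:
play_rows --increments "0 0.1 3 0 1;0 0 3 0 1;0 0 3 0 1;0 0 2.5 0 1;0 0 1.5 0 1"

```text
clock: 3.23
position: [0.4868, 0.2286, 0.0244]
ee_rot: [-2.215, -2.226, 0.003]
force: [-0.2, 0.2, 0.8]
width: 1.0
gripper_force: 0.0
```

Request:
play_rows --increments "0 0 0.6 0 1;0 0 0 0 1;0 0 0 0 -0.2;0 0 0 0 -0.2;0 0 0 0 -0.2"

```text
clock: 3.65
position: [0.4887, 0.2296, 0.022]
ee_rot: [2.22, 2.222, 0.004]
force: [0.1, 0.4, -0.8]
width: 0.829
gripper_force: 0.0
```

Request:
play_rows --increments "0 0 0 0 -0.2;0 0 0 0 -0.2;0 0 0 0 -0.2;0 0 0 0 -0.2;0 0 0 0 -0.2"

```text
clock: 4.07
position: [0.4882, 0.2293, 0.0212]
ee_rot: [2.221, 2.222, 0.001]
force: [0.5, -0.1, 6.9]
width: 0.613
gripper_force: 20.0
```

Request:
play_rows --increments "0 0 -0.5 0 -0.2;0 0 -1.5 0 -0.2;0 0 -2 0 -0.2;0 0 -3 0 -0.2;0 0 -3 0 -0.2"

```text
clock: 4.48
position: [0.487, 0.2284, 0.1214]
ee_rot: [-2.221, -2.221, 0.004]
force: [0.6, 0.0, -0.5]
width: 0.613
gripper_force: 20.0
```

Request:
play_rows --increments "0 0 -2 0 -0.2;0 0 0 0 -0.2;0 0 0 0 -0.2"

```text
clock: 4.73
position: [0.4883, 0.2294, 0.1418]
ee_rot: [2.221, 2.222, 0.004]
force: [0.5, -0.4, -0.6]
width: 0.606
gripper_force: 20.0
```

```bash
python3 - <<'E'
from h import *
to(.5355,-.008,.14,[1,0,0])
p=vision.get_image("side"); save(p,"s2.png",(100,300,160,360),3)
for d in cut_out("blue_roll",p)[:3]:
    m=d["mask"]; c=cloud(p,m); print(np.round(d["point"]),np.median(p["frame"][m],0),np.round(np.percentile(c,[2,50,98],axis=0),3).tolist())
E
```

```text
shift cm [-23.74   4.7    0.15] turn deg 0.0 (q7 -0.35) axes x [-0.001  1.     0.001] y [1.    0.001 0.002] z [ 0.002  0.001 -1.   ] F [ 0.5 -0.4 -0.6] t 4.73
[141. 244.] [17. 36. 67.] [[0.464, 0.199, 0.133], [0.49, 0.21, 0.16], [0.518, 0.253, 0.17]]
[178. 213.] [112. 109. 102.] [[0.343, 0.2, -0.0], [0.377, 0.212, 0.026], [0.403, 0.278, 0.038]]
[199. 230.] [100.  56.  65.] [[0.428, 0.087, 0.003], [0.452, 0.1, 0.029], [0.476, 0.137, 0.038]]
```

Request:
play_rows --increments "-4 0.8 0 0 -0.2;-4 0.8 0 0 -0.2;-4 0.8 0 0 -0.2;-4 0.8 0 0 -0.2;-4 0.8 0 0 -0.2"

```text
clock: 5.25
position: [0.527, 0.0272, 0.1393]
ee_rot: [-2.22, -2.221, 0.003]
force: [1.2, 0.4, -0.6]
width: 0.61
gripper_force: 20.0
```

Request:
play_rows --increments "-3 0.5 0 0 -0.2;-1 0.2 0 0 -0.2;0 0 3 0 -0.2;0 0 2 0 -0.2;0 0 0 0 -0.2"

```text
clock: 5.67
position: [0.5315, -0.0108, 0.0864]
ee_rot: [-2.218, -2.218, 0.01]
force: [-1.9, 0.7, -0.1]
width: 0.606
gripper_force: 20.0
```

```bash
python3 - <<'E'
from h import *
to(.5355,-.010,.0215,[1,0,0])
p=vision.get_image("side"); save(p,"s3.png",(150,290,200,340),4)
for q in ("clamp","blue_roll","shoe","paddle"):
  for d in cut_out(q,p)[:2]:
    m=d["mask"]; c=cloud(p,m); print(q,d["confidence"],np.round(d["point"]),np.round(np.percentile(c,[2,50,98],axis=0),3).tolist())
    if q=="clamp":
        t=c[abs(c[:,2]-.012)<.004]; print(np.round(np.percentile(t,[.5,99.5],axis=0),3)); print(cv2.minAreaRect(t[:,:2].astype(np.float32)))
E
```

```text
shift cm [0.08 0.45 6.48] turn deg 0.0 (q7 0.17) axes x [-0.     1.    -0.001] y [ 1.     0.    -0.008] z [-0.008 -0.001 -1.   ] F [-1.9  0.7 -0.1] t 5.67
clamp 0.97 [249. 261.] [[0.488, -0.258, 0.005], [0.535, -0.179, 0.012], [0.583, 0.032, 0.138]]
[[ 0.486 -0.259  0.008]
 [ 0.585  0.046  0.015]]
((0.5354125499725342, -0.10564297437667847), (0.3107045292854309, 0.09989707171916962), 89.8901138305664)
blue_roll 0.74 [198. 231.] [[0.427, 0.087, -0.0], [0.452, 0.1, 0.028], [0.476, 0.141, 0.038]]
blue_roll 0.64 [178. 212.] [[0.353, 0.2, 0.003], [0.379, 0.213, 0.028], [0.404, 0.251, 0.037]]
paddle 0.74 [237. 258.] [[0.519, -0.2, 0.043], [0.53, -0.196, 0.117], [0.551, -0.157, 0.14]]
```

View pics/s3.png

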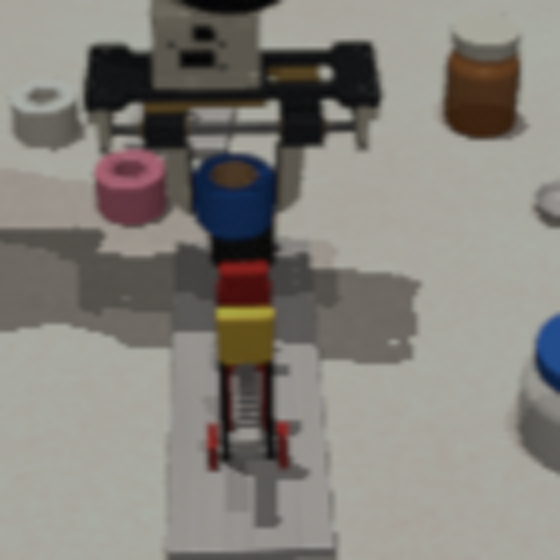

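Request:
play_rows --increments "-0.2 0.4 2 0 -0.2;0 0 2 0 -0.2;0 0 1.3 0 -0.2;0 0 0.7 0 -0.2;0 0 0.2 0 -0.2"

```text
clock: 6.33
position: [0.5389, -0.0126, 0.0285]
ee_rot: [-2.22, -2.222, 0.0]
force: [0.3, -0.4, -0.7]
width: 0.612
gripper_force: 20.0
```

Request:
play_rows --increments "0 0 0 0 -0.2;0 0 0.1 0 -0.2;0 0 0 0 -0.2"

```text
clock: 6.58
position: [0.5396, -0.0128, 0.0286]
ee_rot: [2.22, 2.221, 0.002]
force: [-0.9, -0.1, -1.5]
width: 0.61
gripper_force: 20.0
```

```bash
python3 - <<'E'
from h import *
to(.5355,-.013,.0212,[1,0,0])
p=vision.get_image("top"); save(p,"t3.png",(190,270,200,370),4)
c=cut_out("blue_roll",p)
for d in c[:3]:
    m=d["mask"]; c=cloud(p,m); print(d["confidence"],np.round(d["point"]),np.round(np.percentile(c,[2,50,98],axis=0),3).tolist())
E
```

```text
shift cm [-0.02 -0.41  0.74] turn deg 0.0 (q7 0.22) axes x [-0.  1.  0.] y [1.    0.    0.002] z [ 0.002  0.    -1.   ] F [-0.9 -0.1 -1.5] t 6.58
0.57 [283. 175.] [[0.351, 0.204, -0.0], [0.375, 0.229, 0.034], [0.399, 0.253, 0.039]]
0.53 [255. 213.] [[0.431, 0.11, -0.001], [0.456, 0.129, 0.035], [0.477, 0.146, 0.039]]
```

Request:
play_rows --increments "0 -0.4 0.3 0 -0.2;0 0 0.2 0 -0.2;0 0 0.1 0 -0.2;0 0 0 0 -0.2"

```text
clock: 7.02
position: [0.5347, -0.0129, 0.0215]
ee_rot: [-2.221, -2.222, 0.001]
force: [-0.2, 0.8, 0.1]
width: 0.611
gripper_force: 20.0
```

Request:
play_rows --increments "0 0 0.1 0 -0.2;0 0 0 0 -0.2;0 0 0 0 -0.2"

```text
clock: 7.27
position: [0.5349, -0.0129, 0.0211]
ee_rot: [-2.221, -2.221, -0.0]
force: [-2.9, 0.7, 7.6]
width: 0.61
gripper_force: 20.0
```

Request:
play_rows --increments "0 0 0 0 0.7;0 0 0 0 0.7;0 0 0 0 0.7;0 0 0 0 0.7;0 0 -0.5 0 0.7"

```text
clock: 7.68
position: [0.5344, -0.0129, 0.0251]
ee_rot: [-2.22, -2.221, 0.002]
force: [0.6, 0.1, -1.0]
width: 0.842
gripper_force: 0.0
```

Request:
play_rows --increments "0 0 -2 0 0.7;0 0 -3 0 0.7;0 0 -4 0 0.7;0 0 -4 0 0.7;0 0 -4 0 0.7"

```text
clock: 8.1
position: [0.5344, -0.0132, 0.1978]
ee_rot: [-2.222, -2.221, 0.001]
force: [1.0, 0.7, 0.2]
width: 0.85
gripper_force: 0.0
```

Request:
play_rows --increments "-4 0 0 0 -1;-4 0 0 0 -1;-4 0 0 0 -1;-4 0 0 0 -1;-4 0 0 0 -1"

```text
clock: 8.52
position: [0.5347, -0.2146, 0.1963]
ee_rot: [2.22, 2.222, 0.001]
force: [0.5, -0.5, 0.3]
width: 0.539
gripper_force: 0.0
```

```bash
python3 - <<'E'
from h import *
p=vision.get_image("top"); save(p,"t4.png",(180,280,200,380),4)
for q in ("blue_roll","paddle","shoe","jaw","trigger"):
  for d in cut_out(q,p)[:2]:
    m=d["mask"]; c=cloud(p,m); print(q,d["confidence"],np.round(d["point"]),np.median(p["frame"][m],0),np.round(np.percentile(c,[2,50,98],axis=0),3).tolist())
    if q=="blue_roll":
        cc=c[(c[:,2]>.035)]; print(cv2.minEnclosingCircle(cc[:,:2].astype(np.float32)))
to(.5355,-.24,.11,[1,0,0])
E
```

```text
blue_roll 0.83 [286. 177.] [145. 147. 151.] [[0.35, 0.204, 0.008], [0.374, 0.228, 0.035], [0.398, 0.254, 0.04]]
((0.37406450510025024, 0.22975683212280273), 0.02642604149878025)
blue_roll 0.69 [257. 216.] [146. 113. 127.] [[0.423, 0.088, -0.001], [0.449, 0.115, 0.034], [0.475, 0.142, 0.039]]
((0.4498124420642853, 0.11569370329380035), 0.027427107095718384)
paddle 0.76 [223. 342.] [52. 42. 22.] [[0.52, -0.197, 0.01], [0.537, -0.187, 0.114], [0.551, -0.166, 0.141]]
paddle 0.41 [202. 448.] [145. 141. 127.] [[0.553, -0.48, 0.001], [0.596, -0.446, 0.145], [0.62, -0.271, 0.588]]
shoe 0.57 [222. 296.] [73. 72. 56.] [[0.518, -0.081, 0.009], [0.538, -0.076, 0.044], [0.553, -0.071, 0.048]]
shoe 0.56 [126. 264.] [140. 122.  94.] [[0.773, -0.074, -0.001], [0.789, 0.014, 0.012], [0.809, 0.111, 0.022]]
jaw 0.48 [225. 304.] [109.  67.  54.] [[0.52, -0.148, 0.008], [0.535, -0.1, 0.078], [0.55, -0.073, 0.087]]
trigger 0.63 [222. 342.] [51. 41. 21.] [[0.52, -0.197, 0.015], [0.537, -0.186, 0.114], [0.551, -0.166, 0.141]]
shift cm [-2.84  0.04  8.56] turn deg 0.1 (q7 0.51) axes x [-0.001  1.     0.001] y [ 1.     0.001 -0.   ] z [-0.     0.001 -1.   ] F [-0.6  0.2  0.1] t 8.82
```

View pics/t4.png

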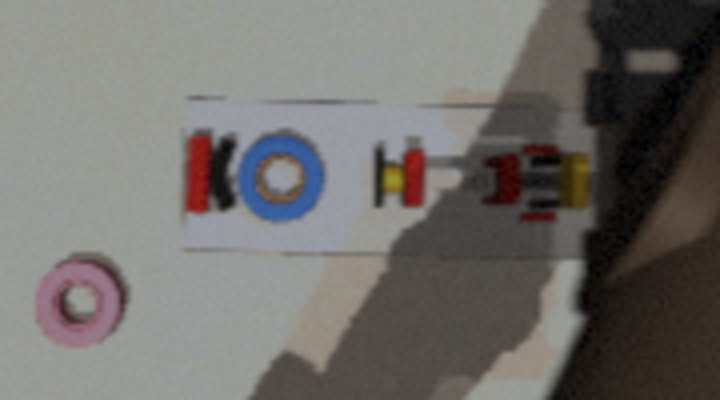

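Request:
play_rows --increments "-1.3 0.1 0 0 -1;0 0 0 0 -1;0 0 3 0 -1;0 0 3 0 -1;0 0 2 0 -1"

```text
clock: 9.23
position: [0.5356, -0.225, 0.1138]
ee_rot: [-2.219, -2.222, 0.001]
force: [0.5, 0.5, -0.7]
width: 0.004
gripper_force: 0.0
```

Request:
play_rows --increments "0 0 0.8 0 -1;0 0 0 0 -1;1 0 0 0 -1;0.3 0 0 0 -1;0 0 0 0 -1"

```text
clock: 9.65
position: [0.5372, -0.2114, 0.109]
ee_rot: [2.218, 2.223, 0.003]
force: [0.1, 0.5, 0.7]
width: 0.007
gripper_force: 0.0
```

Request:
play_rows --increments "0.5 0 0 0 -1;0 0 0 0 -1"

```text
clock: 9.82
position: [0.5369, -0.2075, 0.1087]
ee_rot: [2.219, 2.221, 0.002]
force: [0.9, -1.5, 1.0]
width: 0.003
gripper_force: 1.1
```

Request:
play_rows --increments "0.5 0 0 0 -1;0 0 0 0 -1"

```text
clock: 9.98
position: [0.5365, -0.2027, 0.1083]
ee_rot: [2.22, 2.221, 0.001]
force: [0.7, -2.7, 1.9]
width: 0.002
gripper_force: 1.3
```

Request:
play_rows --increments "0.7 0 0 0 -1;0 0 0 0 -1"

```text
clock: 10.15
position: [0.5365, -0.1963, 0.1082]
ee_rot: [2.22, 2.221, 0.0]
force: [-0.3, -5.3, 3.1]
width: 0.004
gripper_force: 2.4
```

Request:
play_rows --increments "0.5 0 0 0 -1;0 0 0 0 -1"

```text
clock: 10.32
position: [0.5365, -0.1922, 0.1083]
ee_rot: [2.22, 2.219, -0.001]
force: [0.2, -6.6, 4.4]
width: 0.005
gripper_force: 3.2
```

```bash
cat >> h.py <<'E'
def look(n=None):
    p=vision.get_image("top")
    if n: save(p,n,(190,260,230,370),5)
    a=p["frame"].astype(int); r,g,b=a[...,0],a[...,1],a[...,2]
    for q in("shoe","jaw","paddle"):
        for d in cut_out(q,p)[:1]:
            c=cloud(p,d["mask"]); print(q,round(d["confidence"],2),np.round(d["point"]),np.round(np.percentile(c,[2,50,98],axis=0),3).tolist())
    print("row profile (cols 236..330) rows 221-227 mean rgb")
    pr=a[221:228,236:332].mean(0).astype(int)
    print(" ".join("%d:%d/%d/%d"%(236+i,*v) for i,v in enumerate(pr)))
    s=arm.observe(); print(s["position"].round(4),s["force"].round(1),round(s["clock"],2))
    return p
E
python3 -c "
from h import *
look('t5.png')"
```

```text
shoe 0.55 [224. 295.] [[0.518, -0.076, 0.009], [0.535, -0.071, 0.043], [0.553, -0.066, 0.05]]
jaw 0.58 [224. 300.] [[0.52, -0.142, 0.01], [0.536, -0.092, 0.08], [0.552, -0.068, 0.087]]
paddle 0.16 [239. 167.] [[0.446, 0.184, -0.001], [0.488, 0.26, 0.011], [0.537, 0.368, 0.059]]
row profile (cols 236..330) rows 221-227 mean rgb
236:151/154/147 237:151/154/148 238:151/154/148 239:150/154/148 240:151/154/148 241:150/153/147 242:150/154/149 243:150/154/151 244:149/150/146 245:131/127/122 246:113/84/79 247:125/45/43 248:135/28/24 249:138/26/24 250:137/27/25 251:107/22/20 252:55/21/18 253:28/23/22 254:23/22/22 255:24/23/21 256:44/43/42 257:87/86/87 258:117/119/121 259:99/110/137 260:59/91/146 261:50/89/150 262:54/90/151 263:61/83/129 264:94/81/86 265:102/83/70 266:113/107/105 267:133/132/136 268:144/145/150 269:145/147/151 270:148/150/156 271:146/147/150 272:141/140/137 273:135/130/123 274:128/113/100 275:101/89/92 276:66/84/129 277:55/91/151 278:54/92/153 279:56/90/149 280:78/95/129 281:127/130/140 282:148/152/160 283:150/154/162 284:150/154/162 285:151/154/162 286:151/154/162 287:151/155/162 288:150/154/160 289:150/151/152 290:147/144/140 291:105/105/101 292:42/41/39 293:49/44/21 294:106/90/33 295:131/109/39 296:132/111/39 297:129/108/37 298:101/79/28 299:99/32/17 300:119/23/19 301:124/25/21 302:121/24/21 303:109/44/40 304:117/96/92 305:124/117/112 306:110/106/101 307:92/87/84 308:79/76/73 309:77/72/70 310:75/72/69 311:75/72/70 312:69/66/64 313:61/59/57 314:58/55/53 315:60/57/55 316:58/55/53 317:60/57/56 318:61/58/56 319:57/54/53 320:62/58/56 321:55/50/48 322:51/45/43 323:48/38/36 324:41/21/21 325:46/7/6 326:55/6/6 327:60/11/13 328:57/11/9 329:49/14/12 330:45/33/32 331:31/27/27
[ 0.5365 -0.1925  0.1083] [-0.3 -5.3  4.2] 10.52
```

View pics/t5.png

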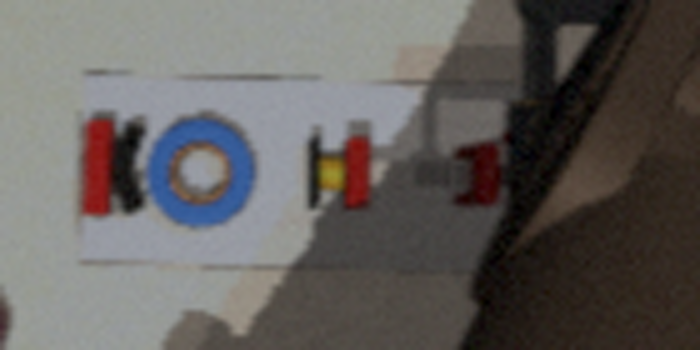

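Request:
play_rows --increments "0.4 0 0 0 -1;0 0 0 0 -1"

```text
clock: 10.68
position: [0.5364, -0.1887, 0.1082]
ee_rot: [2.22, 2.219, -0.001]
force: [0.3, -7.1, 4.2]
width: 0.009
gripper_force: 3.8
```

Request:
play_rows --increments "0.3 0 0 0 -1;0 0 0 0 -1"

```text
clock: 10.85
position: [0.5364, -0.1868, 0.1082]
ee_rot: [2.22, 2.217, -0.002]
force: [0.9, -9.5, 2.2]
width: 0.007
gripper_force: 4.7
```

```bash
cat >> h.py <<'E'
def edges(p):
    a=p["frame"][221:228].astype(float).mean(0); c=np.arange(a.shape[0])
    f=np.linspace(262,325,631); r,g,b=[np.interp(f,c,a[:,i]) for i in range(3)]
    rg=r/np.maximum(g,1)
    ir=np.argmax((rg>2.0)); red=f[ir]
    # shoe: darkest point left of red
    w=(f<red)&(f>red-9); k=np.where(w)[0][np.argmin((r+g+b)[w])]
    # yellow sat start
    rb=r/np.maximum(b,1); y=f[np.where(w&(rb>1.8)&(f>f[k]-.5))[0]]
    # blue roll right edge
    bl=f[(b-r>35)]; 
    s=arm.observe()
    print("red %.2f shoe %.2f yel0 %s diff %.2f blue_right %.2f"%(red,f[k],y[:1].round(2),red-f[k],bl.max()), s["position"].round(4),"F",s["force"].round(1),round(s["clock"],2))
E
python3 -c "
from h import *
p=vision.get_image('top');edges(p)"
```

```text
red 296.70 shoe 291.00 yel0 [290.9] diff 5.70 blue_right 280.40 [ 0.5365 -0.1868  0.1083] F [ 0.8 -9.2  0. ] 10.9
```

Request:
play_rows --increments "-1.2 0 0 0 -1;-1.4 0 0 0 -1;0 0 0 0 -1;0 0 0 0 -1"

```text
clock: 11.23
position: [0.5354, -0.2103, 0.1074]
ee_rot: [-2.222, -2.219, 0.0]
force: [0.2, 0.2, 0.1]
width: 0.005
gripper_force: 0.0
```

```bash
python3 -c "
from h import *
p=vision.get_image('top');edges(p)"
```

```text
red 296.80 shoe 291.00 yel0 [291.1] diff 5.80 blue_right 280.40 [ 0.5356 -0.2093  0.1073] F [ 0.6 -0.4  0.7] 11.28
```

Request:
play_rows --increments "0.8 0 0 0 -1;0.6 0 0 0 -1;0.6 0 0 0 -1;0.4 0 0 0 -1;0 0 0 0 -1"

```text
clock: 11.7
position: [0.536, -0.1869, 0.108]
ee_rot: [2.219, 2.22, -0.003]
force: [-0.8, -8.0, 0.1]
width: 0.007
gripper_force: 4.0
```

```bash
python3 -c "
from h import *
p=vision.get_image('top');edges(p)"
```

```text
red 291.60 shoe 286.00 yel0 [285.7] diff 5.60 blue_right 280.30 [ 0.5359 -0.1869  0.1079] F [-0.4 -8.8 -0.3] 11.75
```

Request:
play_rows --increments "-1.2 0 0 0 -1;-1.2 0 0 0 -1;0 0 0 0 -1;0 0 0 0 -1"

```text
clock: 12.08
position: [0.5358, -0.2101, 0.1075]
ee_rot: [-2.222, -2.22, -0.0]
force: [0.2, 0.1, 0.1]
width: 0.008
gripper_force: 0.0
```

Request:
play_rows --increments "0.8 0 0 0 -1;0.6 0 0 0 -1;0.4 0 0 0 -1;0.3 0 0 0 -1;0 0 0 0 -1"

```text
clock: 12.5
position: [0.5362, -0.1891, 0.1081]
ee_rot: [2.22, 2.221, -0.001]
force: [-1.1, -7.5, 1.9]
width: 0.004
gripper_force: 3.6
```

```bash
python3 -c "
from h import *
p=vision.get_image('top');edges(p)"
```

```text
red 287.60 shoe 281.00 yel0 [281.7] diff 6.60 blue_right 280.20 [ 0.5362 -0.1893  0.1081] F [-1.4 -6.7  1.8] 12.55
```

Request:
play_rows --increments "0.3 0 0 0 -1;0 0 0 0 -1"

```text
clock: 12.72
position: [0.5361, -0.1869, 0.108]
ee_rot: [2.22, 2.22, -0.002]
force: [-0.2, -8.0, 0.6]
width: 0.008
gripper_force: 4.2
```

```bash
python3 -c "
from h import *
p=vision.get_image('top');edges(p);save(p,'t6.png',(205,245,235,335),8)"
```

```text
red 286.60 shoe 280.00 yel0 [280.9] diff 6.60 blue_right 279.40 [ 0.5361 -0.1869  0.108 ] F [-0.5 -9.   0.8] 12.77
```

View pics/t6.png

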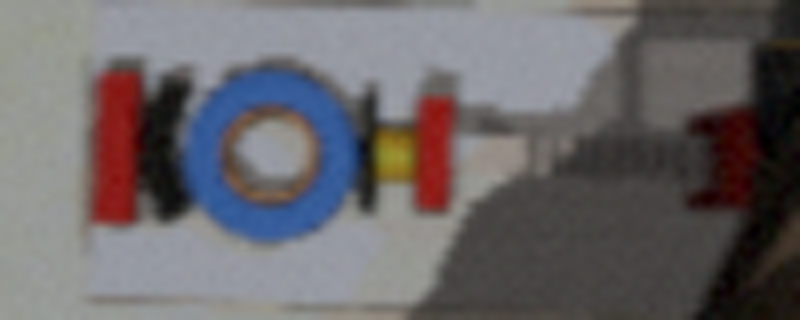

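Request:
play_rows --increments "-1.2 0 0 0 -1;-1.2 0 0 0 -1;0 0 0 0 -1;0 0 0 0 -1"

```text
clock: 13.1
position: [0.5359, -0.2102, 0.1076]
ee_rot: [-2.222, -2.22, -0.001]
force: [-0.7, -0.3, -0.5]
width: 0.004
gripper_force: 0.0
```

Request:
play_rows --increments "0.6 0 0 0 -1;0.2 0 0 0 -1;0 0 0 0 -1"

```text
clock: 13.35
position: [0.5361, -0.2015, 0.1079]
ee_rot: [2.22, 2.222, -0.0]
force: [-0.8, -3.4, 1.8]
width: 0.006
gripper_force: 2.3
```

```bash
python3 -c "
from h import *
p=vision.get_image('top');edges(p)"
```

```text
red 286.50 shoe 280.00 yel0 [280.6] diff 6.50 blue_right 279.20 [ 0.536  -0.2017  0.1079] F [-0.7 -4.4  1.8] 13.4
```

Request:
play_rows --increments "0.3 0 0 0 -1;0 0 0 0 -1"

```text
clock: 13.57
position: [0.5361, -0.1989, 0.108]
ee_rot: [2.22, 2.221, -0.0]
force: [-1.1, -5.7, 2.9]
width: 0.003
gripper_force: 2.6
```

```bash
python3 -c "
from h import *
p=vision.get_image('top');edges(p)"
```

```text
red 285.70 shoe 279.00 yel0 [279.9] diff 6.70 blue_right 278.50 [ 0.5361 -0.199   0.108 ] F [-1.3 -4.6  1.9] 13.62
```

Request:
play_rows --increments "0.2 0 0 0 -1;0 0 0 0 -1"

```text
clock: 13.78
position: [0.5361, -0.1974, 0.1081]
ee_rot: [2.221, 2.221, -0.001]
force: [-0.4, -6.0, 2.9]
width: 0.007
gripper_force: 3.0
```

```bash
python3 -c "
from h import *
p=vision.get_image('top');edges(p)"
```

```text
red 285.50 shoe 279.00 yel0 [279.6] diff 6.50 blue_right 278.20 [ 0.5362 -0.1975  0.1081] F [-1.5 -7.1  2.5] 13.83
```

Request:
play_rows --increments "0.2 0 0 0 -1;0 0 0 0 -1"

```text
clock: 14.0
position: [0.5361, -0.1962, 0.1081]
ee_rot: [2.22, 2.22, -0.001]
force: [-1.2, -7.1, 1.6]
width: 0.001
gripper_force: 4.0
```

```bash
python3 -c "
from h import *
p=vision.get_image('top');edges(p);save(p,'t7.png',(205,245,235,335),8)"
```

```text
red 285.10 shoe 279.00 yel0 [279.6] diff 6.10 blue_right 278.20 [ 0.5361 -0.1963  0.1081] F [-0.3 -8.1  1.8] 14.05
```

View pics/t7.png

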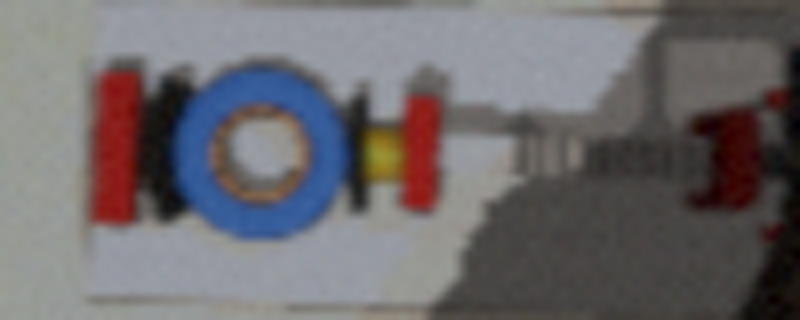

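Request:
play_rows --increments "0.3 0 0 0 -1;0 0 0 0 -1"

```text
clock: 14.22
position: [0.5361, -0.1939, 0.1082]
ee_rot: [2.22, 2.219, -0.002]
force: [-1.2, -11.0, 2.4]
width: 0.005
gripper_force: 5.0
```

```bash
python3 -c "
from h import *
p=vision.get_image('top');edges(p)"
```

```text
red 284.40 shoe 279.00 yel0 [279.6] diff 5.40 blue_right 278.20 [ 0.5361 -0.194   0.1082] F [ -1.6 -10.1   2.5] 14.27
```

Request:
play_rows --increments "0.3 0 0 0 -1;0 0 0 0 -1"

```text
clock: 14.43
position: [0.5362, -0.1916, 0.1083]
ee_rot: [2.22, 2.217, -0.003]
force: [-0.5, -11.4, 1.6]
width: 0.003
gripper_force: 5.8
```

```bash
python3 -c "
from h import *
for i in range(3): edges(vision.get_image('top'))"
```

```text
red 283.60 shoe 279.00 yel0 [279.5] diff 4.60 blue_right 278.20 [ 0.5362 -0.1916  0.1083] F [ -1.3 -12.7   1.9] 14.48
red 283.60 shoe 279.00 yel0 [279.5] diff 4.60 blue_right 278.20 [ 0.5362 -0.1916  0.1083] F [ -0.8 -12.    1.6] 14.53
red 283.60 shoe 279.00 yel0 [279.5] diff 4.60 blue_right 278.20 [ 0.5361 -0.1916  0.1083] F [ -1.6 -11.8   1.6] 14.58
```

Request:
play_rows --increments "0.2 0 0 0 -1;0 0 0 0 -1;0 0 0 0 -1"

```text
clock: 14.83
position: [0.5362, -0.1903, 0.1083]
ee_rot: [2.22, 2.216, -0.003]
force: [-0.8, -13.4, 1.3]
width: 0.007
gripper_force: 6.8
```

```bash
python3 -c "
from h import *
for i in range(3): edges(vision.get_image('top'))
save(vision.get_image('top'),'t8.png',(205,245,235,335),8)"
```

```text
red 283.30 shoe 279.00 yel0 [279.6] diff 4.30 blue_right 278.20 [ 0.5361 -0.1903  0.1083] F [  0.  -13.4   0.8] 14.88
red 283.30 shoe 279.00 yel0 [279.5] diff 4.30 blue_right 278.20 [ 0.5362 -0.1903  0.1083] F [ -1.  -12.6   1.1] 14.93
red 283.30 shoe 279.00 yel0 [279.6] diff 4.30 blue_right 278.20 [ 0.5361 -0.1903  0.1083] F [ -0.2 -12.6   0.8] 14.98
```

View pics/t8.png

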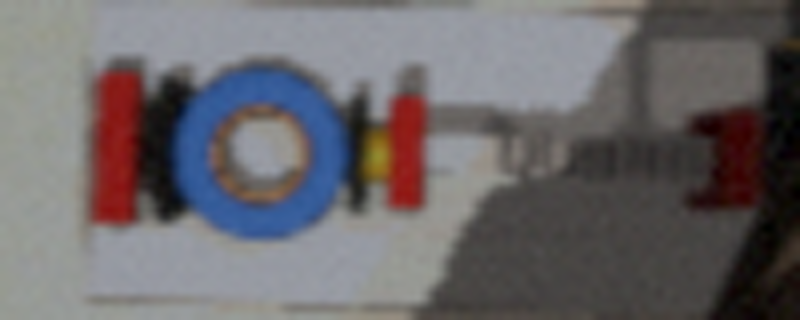

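The roll (crop 262,152) sits against the V stop. The visible yellow is about 3 px wide, against about 5 px when free, so the plunger is about 6 mm in and stable.

```bash
python3 -c "
from cell import job
print(job.sign_off())"
```

```text
the job is handed in; nothing more can be done
None
```

I handed the job in at about 15 s: the blue roll lies flat against the V stop and the jaw's sprung face is pressed about 6 mm in (estimated from the camera picture and the push force). The arm is still holding the trigger squeezed.

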